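# Set a ladder-leg extension to the gauge block, hole by hole

### The job

The telescopic ladder leg held in the bench vice is too short: lengthen it so that its rubber foot stands level with (beside) the small wooden block, with the spring pin popped fully out through a hole again. Press the spring pin flush, draw the sleeve outwards until the pin clicks into the next hole, and go on hole by hole; a spring inside pulls the sleeve back if you let go between holes. Do not haul hard on the sleeve once the pin has locked, and leave the block, tin, nut and spanner where they are.

Things in the scene. Friction and masses are not known exactly. Their poses are not given: they have to be found in the camera images.
- vice: Fixed grey bench vice gripping the inner 29 mm square tube of the ladder leg, which lies level, its axis 75 mm above the bench. Frame: origin on the bench straight below the spring pin; x along the leg from the vice towards the foot, y level across the leg, z up. The vice's foot and 107 mm high jaws lie at x = -325 to -195 mm, within 65 mm of the axis, its screw and handle to y = -110 mm.
- sleeve: Sliding outer part of the leg: 36 mm square aluminium tube, wall 2.5 mm, x = -129 to +140 mm of its frame, thicker (46 mm) from x = 110. Origin on its axis, 75 mm above the bench, at the first hole; axes as the vice's. Slides only along the vice's x, 0 to 120 mm from its start. An inner spring pulls it back with 8 N (start) to 13 N (fully out); friction 2 N, drag 40 N per m/s.
- pin: Round-nosed steel spring pin, 12 mm thick, on the inner tube: it does not travel with the sleeve. Pokes out level through a hole in the sleeve's -y face; is pressed along the vice's +y. Origin on the leg's axis, 25 mm behind its tip. Spring 3.6 N at rest, 7.4 N when flush. Out, it locks the sleeve; under the wall it is 9.5 mm in; it springs out at an uncovered hole, within 1 mm of its centre.
- pin_tip (a point): Tip of the pin's nose: 25 mm from the leg's axis (7 mm proud of the sleeve) when out, 18 mm when pressed flush, 15.5 mm when under the wall. Pressed flush, the nose is round enough that drawing the sleeve along with 15 to 20 N beyond its inner spring pushes it under the wall; a finger pad that pinches the sleeve across the pin does both.
- foot (a point): Centre of the rubber foot plate of the sleeve, a 66 x 66 mm plate 20 mm thick along the leg, at x = 150 mm of the sleeve's frame.
- block: Loose plain wooden block, 24 mm (along the leg) x 50 x 45 mm high, standing on the bench about 85 mm to the +y side of the leg's axis. Origin at the centre of its underside, x along the leg. It shows where the foot plate must come: two or three holes longer than at the start (true within 4 mm).
- tin: Loose flat steel tin, 42 mm in diameter, 30 mm high, standing where the foot would come with the other one of these two settings. Origin at the centre of its underside.
- nut: Loose square dark steel nut, 34 x 34 mm, 18 mm high, standing beside the leg about level with the foot's start. Origin at the centre of its underside. Bystander.
- spanner: Loose steel spanner lying flat, about 130 to 150 mm to the -y side of the leg's axis. Bystander.
- start_hole (a point): Centre of the first hole (in the sleeve's -y face), where the pin is at the start; it travels with the sleeve. The face has four 14 mm holes in a row from here towards the vice, hand-drilled unevenly, 25 to 48 mm apart, so that the pin can lock the sleeve one, two or three holes longer. Where each hole comes must be felt: the pin clicks out and the sleeve stops dead.
Not all that is in view belongs to the job. Several things have the shape of the block; the one meant has the colours described above.

How it is judged:
By the outcome, as a careful person would: the job done as asked, in the order asked, and still so for the second after the job is handed in, with the robot touching nothing.
It also fails if it takes over 64 s, if anything falls off the work surface, if the arm or the gripper's body presses on something with over 40 N, if the wrist force passes 120 N, or if a joint passes its speed limit or range.

### The arm

A 6-joint arm with a two-finger parallel gripper is mounted at the origin on the work surface. World frame = base frame: x ahead of the robot, y to its left, z up, the work surface at z = 0. Lengths are in m, angles in rad, forces in N, time in s.
With the tool pointing down it reaches from about 0.425 to 0.95 m from the base axis. Payload 3.5 kg.
Tool frame: the origin (TCP) lies on the centre line of the jaws, within the pads' length; the fingertips stand ahead of it and the grasp point (between the pads) lies 11 mm behind it (tips_ahead is the z of the fingertips in the tool frame, in m); z points along the fingers, y is the direction in which the jaws open and shut (so a half turn about z gives the same grasp; the last joint's range is limited). The gripper opens to 85 mm and grips with 20 to 120 N. Pads are 22 mm wide; open, the fingers measure 114 mm over their backs; the gripper's body (76 mm by 85 mm) begins 54 mm behind the grasp point. The pads swing forward as they close: fully open they stand 13 mm farther back than shut.
Start: joints at [1.094, 0.286, 1.577, -0, 1.279, -0.15], TCP at [0.217, 0.639, 0.239] pointing down, gripper open.
Joint ranges: [-2.77, 2.77], [-0.9, 2.22], [0.21, 2.48], [-1.53, 4.67], [0.24, 2.81], [-2.84, 2.84]. Speed limits (rad/s): [2.79, 2.79, 3.14, 3.14, 3.14, 3.14].

### API

Orientations are given as a unit quaternion [x, y, z, w].
In Python, from plant import * gives the robot as it stands. The module is installed in compiled form; this text tells all that it offers.
- The arm moves only by the tool move_arm, never from a script. Its arguments are lists of equal length, an entry for each row: "linear": the shift along the world's x, y, z in m, a list of three; "twist": the turn, a rotation vector about the world's x, y, z in degrees, a list of three. A call has 1 to 20 rows; each row shifts and turns the pose as measured when the row begins; what a row does not reach is not made up. A row lasts 1/12 s, in which the tool goes at most 41.7 mm and 7.16 degrees, less where a joint would pass 70% of its speed; a pose out of reach is approached as far as the arm can. A call is refused whole if a number of a shift passes 0.0417 or a number of a turn 7.16, either way. A call with a gripper value outside its range is refused whole. "grip" is the opening, from 0 (shut) to 1 (fully open), set as the call begins (left out, the last holds). The fingers move at their own pace and stop on an object; "force" is the grip in N (left out, the last holds). Time passes only in rows, so rows that do not move let the fingers close. It gives the time, the measured TCP pose, the force and the opening at its end, in the units of the state.
- get_state(): the state, without advancing time (a new reading comes with each control period).
- read_camera(name): name is "side" or "top" or "wrist"; returns a dict with "img" (384x512x3 uint8, blue, green, red), "depth" (384x512 float32, m along the optical axis (not along the pixel's ray), 0 where there is no reading), "fx", "fy", "cx", "cy" (pixels), "dist" ([k1, k2, p1, p2, k3] as OpenCV has them; the pictures are not rectified), "rvec" (rotation vector, rad) and "tvec" (3), from world to camera coordinates, as OpenCV has them. Camera axes: x right, y down, z forward; pixel columns grow to the right and rows downward; lengths in m; the calibration is good to about 2 mm. A picture is of the moment at which its call begins.
- sign_off(): hands the job in, once; it reports no verdict.
The state is a dict: "time": time; "qpos": joint angles; "dq": joint speeds; "joint_efforts": joint torques, N m; "eef_pos": TCP position; "tcp_rot": TCP orientation; "contact_force": force on the tool from outside, world axes, zero at the start; "wrist_torque": the same for the moment, N m; "opening": opening from 0.0 (shut) to 1.0 (fully open).
Only numpy, scipy, OpenCV 4.12 (cv2) and the standard library are available. Lean on these libraries where they do the work, as an engineer would, in place of code of your own. Each camera call takes 0.05 s, during which the arm holds its last target.

## Working session

There is one attempt and no reset: what is moved stays moved. The work goes in short steps, Python scripts to look and compute and a tool call to move; the robot and the scene stay as the last step left them, time stands still between calls to the robot, and variables do not carry over. Pictures are saved under pics/ and viewed, and the job is handed in when it is done.

Besides the shell and the picture viewer there is one more tool, called after "Emit:" by a JSON object that holds its "fn" and its "kwargs". move_arm: Moves the arm, as the interface text tells. Its arguments: {"type":"object","properties":{"linear":{"type":"array","items":{"type":"array","items":{"type":"number"}}},"twist":{"type":"array","items":{"type":"array","items":{"type":"number"}}},"grip":{"type":"number"},"force":{"type":"number"}},"required":["linear","twist"]}

```bash
mkdir -p pics
cat > h.py <<'E'
from plant import *
import numpy as np, cv2
def cam(n,save=None):
    c=read_camera(n)
    if save: cv2.imwrite('pics/'+save,c['img'])
    return c
def pts(c,uv,depth=None,z=None):
    K=np.array([[c['fx'],0,c['cx']],[0,c['fy'],c['cy']],[0,0,1]]);
    n=cv2.undistortPoints(np.array(uv,float).reshape(-1,1,2),K,np.array(c['dist'])).reshape(-1,2)
    R=cv2.Rodrigues(np.array(c['rvec'],float))[0];t=np.array(c['tvec'],float).ravel()
    out=[]
    for (u,v),(a,b) in zip(uv,n):
        ray=R.T@np.array([a,b,1]);o=-R.T@t
        if z is not None: s=(z-o[2])/ray[2]
        else: s=c['depth'][int(round(v)),int(round(u))]
        out.append(o+s*ray)
    return np.array(out)
def cloud(c):
    H,W=c['depth'].shape
    K=np.array([[c['fx'],0,c['cx']],[0,c['fy'],c['cy']],[0,0,1]])
    g=np.stack(np.meshgrid(np.arange(W),np.arange(H)),-1).astype(float).reshape(-1,1,2)
    n=cv2.undistortPoints(g,K,np.array(c['dist'])).reshape(H,W,2)
    d=c['depth'][...,None]; p=np.concatenate([n*d,d],-1)
    R=cv2.Rodrigues(np.array(c['rvec'],float))[0];t=np.array(c['tvec'],float).ravel()
    return (p-t)@R
E
python3 - <<'E'
from h import *
for n in ['top','side','wrist']:
    c=cam(n,n+'0.png'); np.savez('pics/'+n+'0.npz',**c)
s=get_state();print(s)
E
```

```text
{'time': 0.15, 'qpos': array([ 1.09398635e+00,  2.87033655e-01,  1.57787028e+00, -1.68587160e-05,
        1.27860554e+00, -1.50028124e-01]), 'dq': array([-0.00069544, -0.00284197, -0.00450683,  0.00191953,  0.00097517,
        0.0005819 ]), 'joint_efforts': array([-3.97907354e-05, -4.06605220e+01, -2.93139893e+01, -1.95765010e-04,
        3.92768343e-03, -7.57307390e-06]), 'eef_pos': array([0.21642964, 0.63882268, 0.23820125]), 'tcp_rot': array([ 1.62662420e-01,  9.86681316e-01, -9.14208429e-04, -2.87813350e-04]), 'contact_force': array([0.14752224, 0.40368504, 0.61674886]), 'wrist_torque': array([-0.03964187, -0.03552432,  0.01908801]), 'opening': 1.0013214833977602}
```

View pics/top0.png

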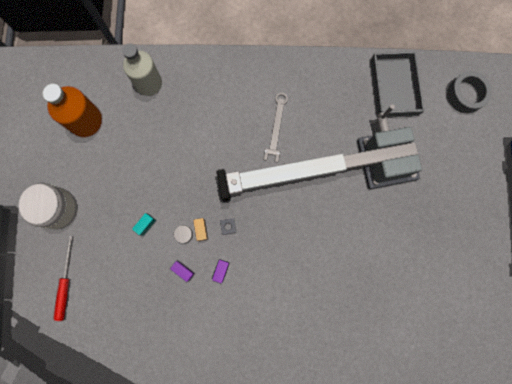

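View pics/side0.png

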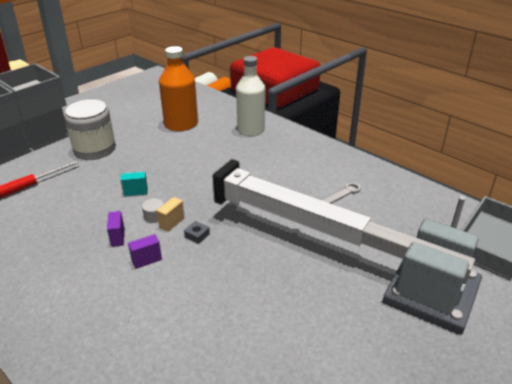

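View pics/wrist0.png

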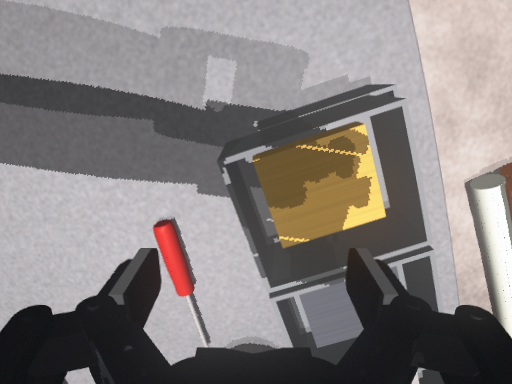

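Run:
```python
from h import *
c=dict(np.load('pics/top0.npz'))
im=c['img']; 
cv2.imwrite('pics/crop.png',cv2.resize(im[120:300,110:300],None,fx=4,fy=3.3,interpolation=cv2.INTER_CUBIC)[:600,:800])
P=cloud(c)
for n,uv in dict(teal=(143,224),wood=(200,229),p1=(182,271),p2=(220,271),tin=(183,234),nut=(225,223),foot=(223,185),legA=(260,178),legB=(330,166),inner=(370,158),vice=(395,140),wr=(277,120)).items(): print(n,P[uv[1],uv[0]].round(4))
# sleeve top
m=(abs(P[...,2]-0.093)<0.004)
v,u=np.nonzero(m); k=(u>240)&(u<345)&(v>150)&(v<195); Q=P[v[k],u[k]]
print(len(Q),Q[:,2].mean())
vx,vy,x0,y0=cv2.fitLine(Q[:,:2].astype(np.float32),cv2.DIST_HUBER,0,.01,.01).ravel();print('line',vx,vy,x0,y0,np.degrees(np.arctan2(vy,vx)))
d=np.array([vx,vy]);nn=np.array([-vy,vx]);s=(Q[:,:2]-[x0,y0])@d;w=(Q[:,:2]-[x0,y0])@nn;print(s.min(),s.max(),np.percentile(w,[1,5,50,95,99]))
def blob(n,uv,zlo,zhi,r=25):
    sub=P[uv[1]-r:uv[1]+r,uv[0]-r:uv[0]+r].reshape(-1,3);c0=P[uv[1],uv[0]]
    k=(sub[:,2]>zlo)&(sub[:,2]<zhi)&(np.hypot(*(sub[:,:2]-c0[:2]).T)<.05);q=sub[k]
    r_=cv2.minAreaRect(q[:,:2].astype(np.float32));print(n,len(q),r_,q[:,2].mean())
blob('wood',(200,229),.038,.052);blob('tin',(183,234),.024,.036);blob('nut',(225,223),.012,.024)
blob('foot',(223,185),.098,.12)
blob('inner',(370,158),.08,.1)
```

```text
teal [0.4832 0.3056 0.0436]
wood [0.4731 0.1727 0.0447]
p1 [0.3767 0.212  0.0418]
p2 [0.3778 0.1248 0.046 ]
tin [0.4619 0.2138 0.0307]
nut [0.4895 0.1168 0.0185]
foot [0.566  0.1173 0.1079]
legA [0.5853 0.0359 0.092 ]
legB [ 0.6144 -0.1221  0.0923]
inner [ 0.6348 -0.2153  0.0894]
vice [ 0.6736 -0.27    0.1067]
wr [ 0.7472 -0.0068  0.0086]
1644 0.09308983812129216
line 0.20457907 -0.97885007 0.6019288 -0.03679998 -78.19514
-0.12192955675469618 0.12378173390613513 [-0.01786367 -0.01643769 -0.00011524  0.01649307  0.01808573]
wood 229 ((0.47350358963012695, 0.17369739711284637), (0.0499228797852993, 0.023877935484051704), 11.414825439453125) 0.04482187343754717
tin 257 ((0.4643264412879944, 0.20518207550048828), (0.04044636711478233, 0.06193726509809494), 7.7849040031433105) 0.029966423096789808
nut 175 ((0.47974470257759094, 0.1277388036251068), (0.03410618007183075, 0.06953711807727814), 10.530755043029785) 0.018061229027313646
foot 410 ((0.5731515884399414, 0.10386257618665695), (0.0653693899512291, 0.0496523380279541), 11.243234634399414) 0.10477840342773381
inner 616 ((0.639721155166626, -0.21568593382835388), (0.09016449004411697, 0.0856894999742508), 62.53120803833008) 0.08951634459387436
```

View pics/crop.png

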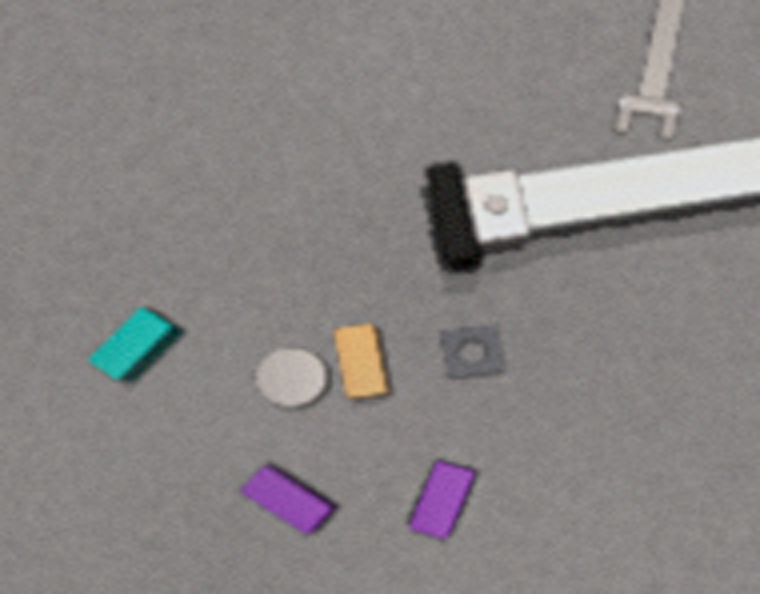

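Emit:
{"fn": "move_arm", "kwargs": {"linear": [[0.0192, -0.0334, 0], [0.0192, -0.0334, 0], [0.0192, -0.0334, 0], [0.0192, -0.0334, 0], [0.0192, -0.0334, 0], [0.0192, -0.0334, 0], [0.0192, -0.0334, 0], [0.0192, -0.0334, 0], [0.0192, -0.0334, 0], [0.0192, -0.0334, 0], [0.0192, -0.0334, 0], [0.0192, -0.0334, 0], [0.0192, -0.0334, 0], [0.0192, -0.0334, 0], [0.0192, -0.0334, 0], [0.0192, -0.0334, 0], [0.0192, -0.0334, 0], [0.0192, -0.0334, 0], [0.0192, -0.0334, 0], [0.0192, -0.0334, 0]], "twist": [[0, 0, -3], [0, 0, -3], [0, 0, -3], [0, 0, -3], [0, 0, -3], [0, 0, -3], [0, 0, -3], [0, 0, -3], [0, 0, -3], [0, 0, -3], [0, 0, -3], [0, 0, -3], [0, 0, -3], [0, 0, -3], [0, 0, -3], [0, 0, -3], [0, 0, -3], [0, 0, -3], [0, 0, -3], [0, 0, -3]], "grip": 1.0, "force": 50}}

```text
time: 1.82
eef_pos: [0.6025, -0.0589, 0.2309]
tcp_rot: [0.649, 0.761, -0.001, -0.004]
contact_force: [0.6, 0.3, 0.9]
opening: 1.002
```

Run:
```python
from h import *
from scipy.spatial.transform import Rotation as R
import plant; print([x for x in dir(plant) if not x.startswith('__')][:30]); 
try: print(tips_ahead)
except Exception as e: print(e)
c=cam('wrist','w1.png');np.savez('pics/w1.npz',**c)
s=get_state();print(s['eef_pos'],R.from_quat(s['tcp_rot']).as_matrix().round(4),s['dq'].round(3))
```

```text
['Unreachable', 'get_state', 'read_camera', 'sign_off', 'tips_ahead']
0.008
[ 0.60527513 -0.06536717  0.23073357] [[-0.1508  0.9886 -0.0043]
 [ 0.9886  0.1508 -0.0019]
 [-0.0012 -0.0045 -1.    ]] [ 0.056 -0.065  0.077  0.029  0.038 -0.01 ]
```

View pics/w1.png

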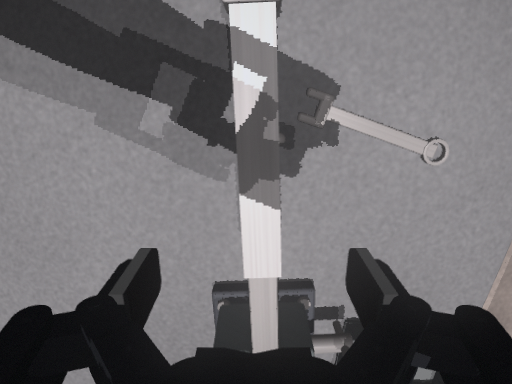

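Run:
```python
from h import *
c=dict(np.load('pics/w1.npz'))
K=np.array([[c['fx'],0,c['cx']],[0,c['fy'],c['cy']],[0,0,1]])
o=np.array([.6019,-.0368,.075]);X=np.array([-.2046,.9789,0]);Y=np.array([-.9789,-.2046,0]);Z=np.array([0,0,1.])
f=lambda s,y,z:cv2.projectPoints((o+s*X+y*Y+z*Z)[None],c['rvec'],c['tvec'],K,c['dist'])[0].ravel().round(1)
print(f(.007,-.025,0),f(.007,-.018,.018),f(-.1204,-.018,.018),f(.1172,-.018,.018))
im=c['img'][60:240,200:340]; im=np.clip(im.astype(float)*1.8,0,255).astype(np.uint8)
cv2.imwrite('pics/w1c.png',cv2.resize(im,None,fx=3.3,fy=3.3,interpolation=cv2.INTER_CUBIC))
P=cloud(c)
# points right beyond face, elevated
rel=P-o; s=rel@X;y=rel@Y;z=rel[...,2]
m=(c['depth']>0)&(y<-.0195)&(y>-.03)&(abs(z)<.02)&(abs(s)<.1)
print(np.c_[np.argwhere(m)[:,::-1],(1000*np.c_[s[m],y[m],z[m]]).round(1)][:60])
m=(c['depth']>0)&(abs(z-.018)<.004)&(s<.1)&(abs(y)<.03)
print('sleeve s min',np.percentile(s[m],[0,.5,1]),np.percentile(y[m],[1,99]))
for a in (-.1,-.05,0.,.05,.09):
    k=m&(abs(s-a)<.01); print(a,np.percentile(y[k],[2,98]),z[k].mean())
```

```text
[284.9 141.7] [278.4 145.5] [281.5 277.1] [274.3   2.4]
[[ 2.79e+02  1.33e+02  1.52e+01 -1.98e+01  1.30e+00]
 [ 2.80e+02  1.33e+02  1.52e+01 -2.07e+01  2.00e+00]
 [ 2.81e+02  1.33e+02  1.49e+01 -2.17e+01  2.00e-01]
 [ 2.79e+02  1.34e+02  1.44e+01 -1.97e+01  2.60e+00]
 [ 2.80e+02  1.34e+02  1.41e+01 -2.08e+01  5.00e-01]
 [ 2.81e+02  1.34e+02  1.42e+01 -2.16e+01  1.20e+00]
 [ 2.82e+02  1.34e+02  1.40e+01 -2.26e+01 -1.00e-01]
 [ 2.79e+02  1.35e+02  1.36e+01 -1.97e+01  2.80e+00]
 [ 2.80e+02  1.35e+02  1.36e+01 -2.05e+01  3.30e+00]
 [ 2.81e+02  1.35e+02  1.37e+01 -2.14e+01  3.90e+00]
 [ 2.82e+02  1.35e+02  1.33e+01 -2.24e+01  1.50e+00]
 [ 2.83e+02  1.35e+02  1.31e+01 -2.34e+01  7.00e-01]
 [ 2.79e+02  1.36e+02  1.27e+01 -1.97e+01  2.90e+00]
 [ 2.80e+02  1.36e+02  1.29e+01 -2.04e+01  4.40e+00]
 [ 2.81e+02  1.36e+02  1.27e+01 -2.14e+01  3.40e+00]
 [ 2.82e+02  1.36e+02  1.27e+01 -2.23e+01  3.50e+00]
 [ 2.83e+02  1.36e+02  1.24e+01 -2.33e+01  1.50e+00]
 [ 2.84e+02  1.36e+02  1.22e+01 -2.43e+01  4.00e-01]
 [ 2.80e+02  1.37e+02  1.21e+01 -2.04e+01  5.10e+00]
 [ 2.81e+02  1.37e+02  1.17e+01 -2.14
[... 1664 characters left out ...]
82e+02  1.43e+02  6.40e+00 -2.22e+01  2.90e+00]
 [ 2.83e+02  1.43e+02  6.20e+00 -2.32e+01  1.60e+00]
 [ 2.80e+02  1.44e+02  5.60e+00 -2.04e+01  3.20e+00]
 [ 2.81e+02  1.44e+02  5.50e+00 -2.13e+01  2.40e+00]
 [ 2.82e+02  1.44e+02  5.40e+00 -2.22e+01  2.10e+00]
 [ 2.79e+02  1.45e+02  4.40e+00 -1.96e+01  1.10e+00]
 [ 2.80e+02  1.45e+02  4.50e+00 -2.04e+01  1.50e+00]]
sleeve s min [-0.21593744 -0.2053774  -0.20145251] [-0.01801729  0.01807354]
-0.1 [-0.01690379  0.0171334 ] 0.0169580860711555
-0.05 [-0.01702336  0.01777801] 0.017135958338121402
0.0 [-0.01732214  0.01737158] 0.01709180013102505
0.05 [-0.01785153  0.0164455 ] 0.016901913964906607
0.09 [-0.01820091  0.01642069] 0.016949097509172305
```

View pics/w1c.png

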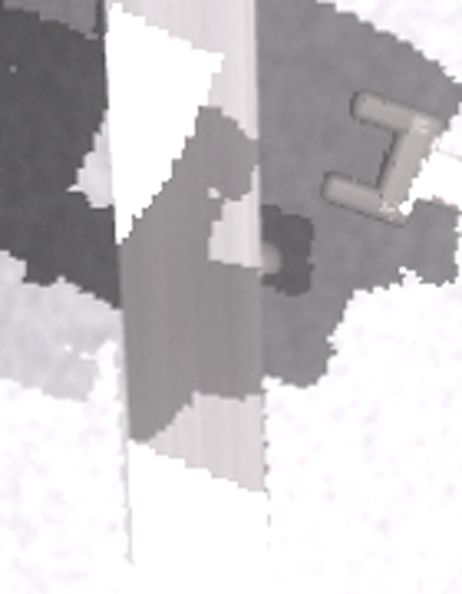

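Emit:
{"fn": "move_arm", "kwargs": {"linear": [[-0.002, 0.015, -0.02], [-0.002, 0.015, -0.025], [-0.001, 0.008, -0.025], [0, 0, -0.025], [0, 0, -0.025], [0, 0, -0.01], [0, 0, 0]], "twist": [[0.1, -0.2, 1], [0, 0, 1], [0, 0, 1], [0, 0, 0], [0, 0, 0], [0, 0, 0], [0, 0, 0]]}}

```text
time: 2.45
eef_pos: [0.6011, -0.0317, 0.0962]
tcp_rot: [0.634, 0.773, 0.0, 0.001]
contact_force: [-0.4, 0.7, 0.2]
opening: 0.996
```

```bash
cat > st.py <<'E'
from h import *
from scipy.spatial.transform import Rotation as R
s=get_state();M=R.from_quat(s['tcp_rot']).as_matrix()
o=np.array([.6019,-.0368,.075]);X=np.array([-.2046,.9789,0]);Y=np.array([-.9789,-.2046,0])
r=s['eef_pos']-o
print('t',s['time'],'eef',s['eef_pos'].round(4),'leg s,y mm',(1000*np.array([r@X,r@Y])).round(1),'yang',np.degrees(np.arctan2(M[1,1],M[0,1])).round(2),'z',M[:,2].round(4),'F leg',[round(float(s['contact_force']@v),1) for v in (X,Y)],round(float(s['contact_force'][2]),1),'open',round(s['opening'],3))
E
python3 st.py
```

```text
t 2.45 eef [ 0.6011 -0.0317  0.0962] leg s,y mm [ 5.2 -0.3] yang 11.31 z [ 0.0024 -0.0012 -1.    ] F leg [0.7, 0.2] 0.2 open 0.996
```

Emit:
{"fn": "move_arm", "kwargs": {"linear": [[-0.0005, 0.0025, -0.016], [-0.0004, 0.002, -0.014], [0, 0, -0.003], [0, 0, 0], [0, 0, 0]], "twist": [[0.07, 0.14, 0.4], [0, 0, 0], [0, 0, 0], [0, 0, 0], [0, 0, 0]]}}

```text
time: 2.87
eef_pos: [0.6023, -0.0272, 0.0656]
tcp_rot: [0.631, 0.776, 0.001, 0.002]
contact_force: [0.2, -1.4, -0.5]
opening: 0.998
```

```bash
python3 st.py
python3 - <<'E'
from h import *
c=cam('wrist');im=c['img'];cv2.imwrite('pics/w2.png',np.clip(im.astype(float)*1.5,0,255).astype(np.uint8))
E
```

```text
t 2.8667 eef [ 0.6023 -0.0272  0.0656] leg s,y mm [ 9.4 -2.3] yang 11.73 z [ 0.0042 -0.0011 -1.    ] F leg [-1.4, 0.1] -0.5 open 0.998
```

View pics/w2.png

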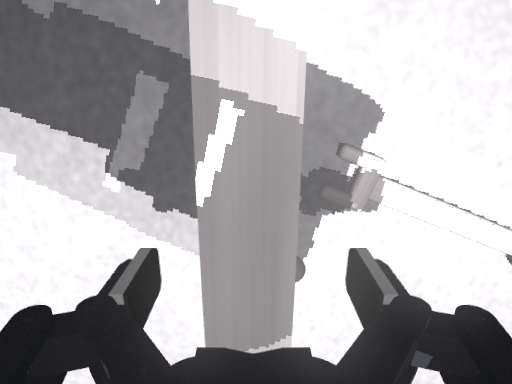

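Run:
```python
from h import *
c=cam('wrist')
o=np.array([.6019,-.0368,.075]);X=np.array([-.2046,.9789,0]);Y=np.array([-.9789,-.2046,0])
P=cloud(c);rel=P-o;s=rel@X;y=rel@Y;z=rel[...,2]
m=(c['depth']>0)&(y<-.0195)&(y>-.027)&(abs(z)<.02)&(abs(s)<.05)
m[:, 330:]=0
print(m.sum(),np.percentile(1000*s[m],[0,5,50,95,100]),np.percentile(1000*y[m],[0,50]),1000*z[m].max())
k=abs(y+.0215)<.0005;k&=m;print(np.c_[s[k],z[k]].round(4)[::3]*1000)
kk=(c['depth']>0)&(abs(z-.018)<.004)&(s<.06)&(s>-.02)&(abs(y)<.03);kk[:,330:]=0;kk[:,:180]=0;print(np.percentile(y[kk],[2,98]))
```

```text
194 [ 5.73393437  7.7515256  12.33366569 15.45927824 16.29690342] [-25.10064598 -22.11001328] 6.020409844672711
[[15.  -3.5]
 [16.  -0. ]
 [15.2  0.4]
 [15.3  1.3]
 [15.4  3.2]
 [15.   3.3]
 [14.9  3.9]
 [14.2  3.6]
 [12.9  3.1]
 [12.8  3.7]
 [12.6  4.2]
 [11.8  4.5]
 [11.4  4.6]
 [10.7  4.3]
 [10.3  4.4]
 [ 9.6  4.1]
 [ 9.2  4.3]
 [ 7.6  3.4]
 [ 6.5  2.5]]
[-0.01769629  0.01672366]
```

Emit:
{"fn": "move_arm", "kwargs": {"linear": [[-0.0021, 0.001, -0.001], [0, 0, 0], [0, 0, 0]], "twist": [[0.07, 0.2, 0], [0, 0, 0], [0, 0, 0]]}}

```text
time: 3.22
eef_pos: [0.6021, -0.0267, 0.0678]
tcp_rot: [0.631, 0.776, 0.002, 0.003]
contact_force: [0.4, -0.7, -0.7]
opening: 1.0
```

Emit:
{"fn": "move_arm", "kwargs": {"linear": [[0, 0, 0], [0, 0, 0], [0, 0, 0], [0, 0, 0], [0, 0, 0], [0, 0, 0], [0, 0, 0], [0, 0, 0]], "twist": [[0, 0, 0], [0, 0, 0], [0, 0, 0], [0, 0, 0], [0, 0, 0], [0, 0, 0], [0, 0, 0], [0, 0, 0]], "grip": 0, "force": 50}}

```text
time: 3.88
eef_pos: [0.6005, -0.0291, 0.0698]
tcp_rot: [0.631, 0.776, -0.002, 0.002]
contact_force: [-0.2, -0.7, 0.1]
opening: 0.412
```

```bash
python3 st.py
```

```text
t 3.8833 eef [ 0.6005 -0.0291  0.0698] leg s,y mm [ 7.8 -0.2] yang 11.73 z [ 4.0e-04 -4.8e-03 -1.0e+00] F leg [-0.7, 0.3] 0.1 open 0.412
```

Emit:
{"fn": "move_arm", "kwargs": {"linear": [[-0.0006, 0.003, 0], [-0.0006, 0.003, 0]], "twist": [[0, 0, 0], [0, 0, 0]]}}

```text
time: 4.05
eef_pos: [0.6003, -0.0282, 0.0699]
tcp_rot: [0.631, 0.776, -0.005, 0.006]
contact_force: [1.0, -13.1, -3.3]
opening: 0.409
```

```bash
python3 st.py
```

```text
t 4.05 eef [ 0.6003 -0.0282  0.0699] leg s,y mm [ 8.7 -0.2] yang 11.79 z [ 0.0032 -0.0151 -0.9999] F leg [-13.0, 1.7] -3.3 open 0.409
```

Emit:
{"fn": "move_arm", "kwargs": {"linear": [[-0.0012, 0.006, 0], [-0.0012, 0.006, 0]], "twist": [[0.6, 0, 0], [0.6, 0, 0]]}}

```text
time: 4.22
eef_pos: [0.5996, -0.0243, 0.0699]
tcp_rot: [0.631, 0.776, -0.001, 0.006]
contact_force: [4.6, -15.6, -4.4]
opening: 0.414
```

```bash
python3 st.py
```

```text
t 4.2167 eef [ 0.5996 -0.0243  0.0699] leg s,y mm [12.8 -0.3] yang 11.79 z [ 0.007  -0.0095 -0.9999] F leg [-16.2, -1.3] -4.4 open 0.414
```

```bash
cat > foot.py <<'E'
from h import *
o=np.array([.6019,-.0368,.075]);X=np.array([-.2046,.9789,0]);Y=np.array([-.9789,-.2046,0])
def foot(c):
    P=cloud(c);rel=P-o;s=rel@X;y=rel@Y
    m=(c['depth']>0)&(P[...,2]>.1015)&(P[...,2]<.112)&(abs(y)<.04)&(s>.13)&(s<.32)
    c2=(c['depth']>0)&(P[...,2]>.03)&(P[...,2]<.115)&(abs(y)<.03)&(s>.13)&(s<.32)
    return m.sum(), np.percentile(s[m],[2,50,98]).round(4), s[c2].max().round(4)
if __name__=='__main__':
    print('start',foot(dict(np.load('pics/top0.npz'))))
    import time
    c=cam('top');print('now',foot(c)); cv2.imwrite('pics/topnow.png',c['img'])
E
python3 foot.py;python3 st.py
```

```text
start (np.int64(276), array([0.1335, 0.1581, 0.1679]), np.float64(0.1686))
now (np.int64(279), array([0.1337, 0.1609, 0.171 ]), np.float64(0.1716))
t 4.2667 eef [ 0.5995 -0.0239  0.0699] leg s,y mm [13.1 -0.3] yang 11.78 z [ 0.0068 -0.0088 -0.9999] F leg [-13.3, -0.6] -3.7 open 0.41
```

Emit:
{"fn": "move_arm", "kwargs": {"linear": [[-0.0012, 0.006, 0], [-0.0012, 0.006, 0], [-0.0012, 0.006, 0], [-0.0012, 0.006, 0]], "twist": [[0.4, 0.2, 0], [0.4, 0.2, 0], [0.3, 0, 0], [0.3, 0, 0]]}}

```text
time: 4.6
eef_pos: [0.5991, -0.0218, 0.0699]
tcp_rot: [0.631, 0.776, -0.006, 0.012]
contact_force: [2.7, -19.9, -5.6]
opening: 0.413
```

```bash
python3 st.py; python3 foot.py
```

```text
t 4.6 eef [ 0.5991 -0.0218  0.0699] leg s,y mm [15.2 -0.3] yang 11.79 z [ 0.01   -0.0246 -0.9996] F leg [-20.0, 1.5] -5.6 open 0.413
start (np.int64(276), array([0.1335, 0.1581, 0.1679]), np.float64(0.1686))
now (np.int64(278), array([0.139 , 0.1633, 0.1737]), np.float64(0.1741))
```

Emit:
{"fn": "move_arm", "kwargs": {"linear": [[-0.0016, 0.008, 0], [-0.0016, 0.008, 0], [-0.0016, 0.008, 0]], "twist": [[1.2, 0.3, 0], [1.2, 0.3, 0], [1.2, 0.2, 0]]}}

```text
time: 4.9
eef_pos: [0.5988, -0.0204, 0.0699]
tcp_rot: [0.63, 0.777, 0.001, 0.004]
contact_force: [4.3, -23.5, -5.2]
opening: 0.411
```

```bash
python3 st.py; python3 foot.py
```

```text
t 4.9 eef [ 0.5988 -0.0204  0.0699] leg s,y mm [16.7 -0.4] yang 11.97 z [ 0.0077 -0.0048 -1.    ] F leg [-23.9, 0.6] -5.2 open 0.411
start (np.int64(276), array([0.1335, 0.1581, 0.1679]), np.float64(0.1686))
now (np.int64(285), array([0.1388, 0.1644, 0.1748]), np.float64(0.1755))
```

Emit:
{"fn": "move_arm", "kwargs": {"linear": [[-0.002, 0.01, 0], [-0.002, 0.01, 0], [-0.0022, 0.011, 0]], "twist": [[1, 0.3, 0], [1, 0.2, 0], [1, 0.2, 0]]}}

```text
time: 5.2
eef_pos: [0.5968, -0.0105, 0.0699]
tcp_rot: [0.629, 0.777, 0.005, -0.001]
contact_force: [2.9, -18.6, -4.5]
opening: 0.411
```

```bash
python3 st.py; python3 foot.py
```

```text
t 5.2 eef [ 0.5968 -0.0105  0.0699] leg s,y mm [26.8 -0.4] yang 11.98 z [ 0.0055  0.0097 -0.9999] F leg [-18.8, 0.9] -4.5 open 0.411
start (np.int64(276), array([0.1335, 0.1581, 0.1679]), np.float64(0.1686))
now (np.int64(288), array([0.1452, 0.174 , 0.1846]), np.float64(0.1852))
```

Emit:
{"fn": "move_arm", "kwargs": {"linear": [[-0.0016, 0.008, 0], [-0.0016, 0.008, 0], [-0.0014, 0.007, 0]], "twist": [[0.2, 0.2, 0], [0.4, 0.2, 0], [0.4, 0, 0]]}}

```text
time: 5.5
eef_pos: [0.595, -0.0014, 0.0699]
tcp_rot: [0.63, 0.777, 0.003, 0.002]
contact_force: [1.4, -17.6, -3.4]
opening: 0.413
```

```bash
python3 st.py; python3 foot.py
```

```text
t 5.5 eef [ 0.595  -0.0014  0.0699] leg s,y mm [36.1 -0.5] yang 11.95 z [ 0.0059  0.0017 -1.    ] F leg [-17.5, 2.2] -3.4 open 0.413
start (np.int64(276), array([0.1335, 0.1581, 0.1679]), np.float64(0.1686))
now (np.int64(289), array([0.155 , 0.1831, 0.1937]), np.float64(0.1944))
```

Emit:
{"fn": "move_arm", "kwargs": {"linear": [[-0.0014, 0.007, 0], [-0.0014, 0.007, 0], [-0.0014, 0.007, 0]], "twist": [[0.4, 0.2, 0], [0.4, 0.1, 0], [0.4, 0.1, 0]]}}

```text
time: 5.8
eef_pos: [0.5936, 0.0055, 0.0699]
tcp_rot: [0.63, 0.777, 0.001, 0.003]
contact_force: [1.4, -18.7, -2.4]
opening: 0.413
```

```bash
python3 st.py; python3 foot.py
```

```text
t 5.8 eef [0.5936 0.0055 0.0699] leg s,y mm [43.1 -0.5] yang 11.91 z [ 0.0064 -0.002  -1.    ] F leg [-18.5, 2.4] -2.4 open 0.413
start (np.int64(276), array([0.1335, 0.1581, 0.1679]), np.float64(0.1686))
now (np.int64(288), array([0.1652, 0.1904, 0.2009]), np.float64(0.2017))
```

Emit:
{"fn": "move_arm", "kwargs": {"linear": [[-0.0014, 0.007, 0], [-0.0014, 0.007, 0]], "twist": [[0.4, 0.2, 0], [0.4, 0.1, 0]]}}

```text
time: 6.02
eef_pos: [0.5924, 0.0111, 0.0699]
tcp_rot: [0.63, 0.776, 0.001, 0.003]
contact_force: [0.8, -12.0, -1.7]
opening: 0.412
```

```bash
python3 st.py; python3 foot.py
```

```text
t 6.0167 eef [0.5924 0.0111 0.0699] leg s,y mm [48.9 -0.6] yang 11.83 z [ 0.0052 -0.0023 -1.    ] F leg [-11.9, 1.6] -1.7 open 0.412
start (np.int64(276), array([0.1335, 0.1581, 0.1679]), np.float64(0.1686))
now (np.int64(284), array([0.1707, 0.1964, 0.2068]), np.float64(0.2071))
```

Emit:
{"fn": "move_arm", "kwargs": {"linear": [[-0.0013, 0.0065, 0], [-0.0013, 0.0065, 0]], "twist": [[0.4, 0.2, 0], [0.4, 0.1, 0]]}}

```text
time: 6.23
eef_pos: [0.5911, 0.0178, 0.0699]
tcp_rot: [0.631, 0.776, 0.001, 0.001]
contact_force: [-0.7, -12.3, -1.2]
opening: 0.414
```

```bash
python3 st.py; python3 foot.py
```

```text
t 6.2333 eef [0.5911 0.0178 0.0699] leg s,y mm [55.7 -0.6] yang 11.82 z [ 3.5e-03  8.0e-04 -1.0e+00] F leg [-11.9, 3.2] -1.2 open 0.414
start (np.int64(276), array([0.1335, 0.1581, 0.1679]), np.float64(0.1686))
now (np.int64(283), array([0.1757, 0.2032, 0.2134]), np.float64(0.2142))
```

Emit:
{"fn": "move_arm", "kwargs": {"linear": [[-0.0013, 0.0065, 0]], "twist": [[0.2, 0.1, 0]]}}

```text
time: 6.37
eef_pos: [0.5907, 0.0198, 0.0699]
tcp_rot: [0.63, 0.777, -0.001, 0.003]
contact_force: [0.2, -27.0, -4.3]
opening: 0.409
```

```bash
python3 st.py; python3 foot.py
python3 - <<'E'
from h import *
c=cam('wrist','w3.png')
E
```

```text
t 6.3667 eef [0.5907 0.0198 0.0699] leg s,y mm [57.7 -0.6] yang 11.89 z [ 0.0045 -0.005  -1.    ] F leg [-26.5, 5.3] -4.3 open 0.409
start (np.int64(276), array([0.1335, 0.1581, 0.1679]), np.float64(0.1686))
now (np.int64(284), array([0.1786, 0.2051, 0.2155]), np.float64(0.216))
```

View pics/w3.png

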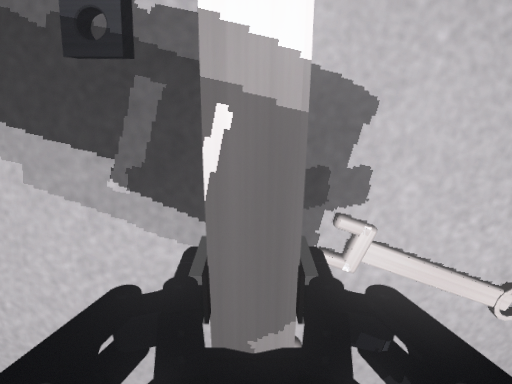

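Emit:
{"fn": "move_arm", "kwargs": {"linear": [[0, 0, 0], [0.0004, -0.002, 0], [0, 0, 0]], "twist": [[0, 0, 0], [0, 0, 0], [0, 0, 0]]}}

```text
time: 6.72
eef_pos: [0.5914, 0.0159, 0.0699]
tcp_rot: [0.632, 0.775, 0.001, 0.003]
contact_force: [-1.1, -0.4, 0.8]
opening: 0.411
```

```bash
python3 st.py; python3 foot.py
```

```text
t 6.7167 eef [0.5914 0.0159 0.0699] leg s,y mm [53.8 -0.6] yang 11.59 z [ 0.0048 -0.0025 -1.    ] F leg [-0.1, 1.2] 0.8 open 0.411
start (np.int64(276), array([0.1335, 0.1581, 0.1679]), np.float64(0.1686))
now (np.int64(289), array([0.1739, 0.2011, 0.2117]), np.float64(0.2126))
```

Emit:
{"fn": "move_arm", "kwargs": {"linear": [[0.0004, -0.002, 0], [0, 0, 0]], "twist": [[0, 0, 0], [0, 0, 0]]}}

```text
time: 6.93
eef_pos: [0.5914, 0.016, 0.0699]
tcp_rot: [0.631, 0.775, 0.001, 0.002]
contact_force: [-0.7, -3.3, 0.6]
opening: 0.409
```

```bash
python3 st.py; python3 foot.py
```

```text
t 6.9333 eef [0.5914 0.016  0.0699] leg s,y mm [53.9 -0.5] yang 11.68 z [ 4.e-03 -4.e-04 -1.e+00] F leg [-3.1, 1.4] 0.6 open 0.409
start (np.int64(276), array([0.1335, 0.1581, 0.1679]), np.float64(0.1686))
now (np.int64(289), array([0.1758, 0.2012, 0.2118]), np.float64(0.2125))
```

Emit:
{"fn": "move_arm", "kwargs": {"linear": [[0, 0, 0], [0, 0, 0], [0, 0, 0], [0, 0, 0], [0, 0, 0]], "twist": [[0, 0, 0], [0, 0, 0], [0, 0, 0], [0, 0, 0], [0, 0, 0]], "grip": 1}}

```text
time: 7.4
eef_pos: [0.5914, 0.0158, 0.0694]
tcp_rot: [0.631, 0.776, 0.0, 0.002]
contact_force: [-0.1, -0.3, 0.6]
opening: 1.001
```

```bash
python3 st.py; python3 foot.py
```

```text
t 7.4 eef [0.5914 0.0158 0.0694] leg s,y mm [53.7 -0.5] yang 11.73 z [ 0.0039 -0.0031 -1.    ] F leg [-0.3, 0.2] 0.6 open 1.001
start (np.int64(276), array([0.1335, 0.1581, 0.1679]), np.float64(0.1686))
now (np.int64(286), array([0.1728, 0.2011, 0.2117]), np.float64(0.2126))
```

Emit:
{"fn": "move_arm", "kwargs": {"linear": [[0.003, -0.014, -0.002], [0.003, -0.014, -0.001], [0.002, -0.01, 0], [0.0006, -0.003, 0], [0, 0, 0]], "twist": [[0.2, 0.2, 0], [0, 0, 0], [0, 0, 0], [0, 0, 0], [0, 0, 0]]}}

```text
time: 7.87
eef_pos: [0.6007, -0.0278, 0.0666]
tcp_rot: [0.631, 0.776, 0.0, 0.0]
contact_force: [-0.1, 0.5, -0.3]
opening: 1.003
```

```bash
python3 st.py
python3 - <<'E'
from h import *
c=cam('wrist');im=c['img'];cv2.imwrite('pics/w4.png',np.clip(im.astype(float)*1.5,0,255).astype(np.uint8))
o=np.array([.6019,-.0368,.075]);X=np.array([-.2046,.9789,0]);Y=np.array([-.9789,-.2046,0])
P=cloud(c);rel=P-o;s=rel@X;y=rel@Y;z=rel[...,2]
m=(c['depth']>0)&(y<-.0195)&(y>-.027)&(abs(z)<.02)&(abs(s)<.05);m[:,330:]=0
print(m.sum(),np.percentile(1000*s[m],[0,5,50,95,100]),np.percentile(1000*y[m],[0,50]),1000*z[m].max())
E
```

```text
t 7.8667 eef [ 0.6007 -0.0278  0.0666] leg s,y mm [ 9.1 -0.7] yang 11.74 z [ 9.e-04  3.e-04 -1.e+00] F leg [0.5, -0.0] -0.3 open 1.003
181 [ 5.94324593  7.61046337 12.05522212 15.60910971 15.94683505] [-25.15074102 -22.26026755] 5.695673517455396
```

View pics/w4.png

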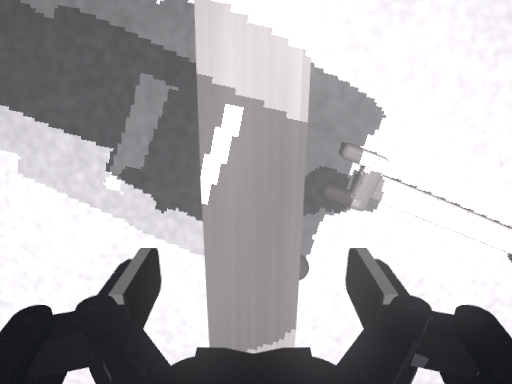

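Emit:
{"fn": "move_arm", "kwargs": {"linear": [[-0.0005, 0.0025, 0], [0, 0.0005, 0], [0, 0.0005, 0], [0, 0, 0], [0, 0, 0], [0, 0, 0], [0, 0, 0], [0, 0, 0]], "twist": [[0, 0, 0], [0, 0, 0], [0, 0, 0], [0, 0, 0], [0, 0, 0], [0, 0, 0], [0, 0, 0], [0, 0, 0]], "grip": 0, "force": 50}}

```text
time: 8.58
eef_pos: [0.5996, -0.0246, 0.0681]
tcp_rot: [0.631, 0.776, -0.002, 0.001]
contact_force: [1.1, -2.0, -0.9]
opening: 0.414
```

```bash
python3 st.py; python3 foot.py
```

```text
t 8.5833 eef [ 0.5996 -0.0246  0.0681] leg s,y mm [12.4 -0.2] yang 11.79 z [-1.0e-04 -4.7e-03 -1.0e+00] F leg [-2.2, -0.7] -0.9 open 0.414
start (np.int64(276), array([0.1335, 0.1581, 0.1679]), np.float64(0.1686))
now (np.int64(283), array([0.1724, 0.1999, 0.2105]), np.float64(0.211))
```

Emit:
{"fn": "move_arm", "kwargs": {"linear": [[-0.0012, 0.006, 0], [-0.0018, 0.009, 0], [-0.0018, 0.009, 0]], "twist": [[0.6, 0.1, 0], [0.8, 0.2, 0], [0.8, 0.2, 0]]}}

```text
time: 8.88
eef_pos: [0.5981, -0.0168, 0.0681]
tcp_rot: [0.629, 0.778, -0.0, 0.0]
contact_force: [4.0, -31.7, -7.0]
opening: 0.41
```

```bash
python3 st.py; python3 foot.py
```

```text
t 8.8833 eef [ 0.5981 -0.0168  0.0681] leg s,y mm [20.4 -0.4] yang 12.1 z [ 2.e-04 -8.e-04 -1.e+00] F leg [-31.8, 2.6] -7.0 open 0.41
start (np.int64(276), array([0.1335, 0.1581, 0.1679]), np.float64(0.1686))
now (np.int64(287), array([0.1802, 0.2078, 0.2182]), np.float64(0.2192))
```

Emit:
{"fn": "move_arm", "kwargs": {"linear": [[-0.0018, 0.009, 0], [-0.0016, 0.008, 0]], "twist": [[0.6, 0.1, 0], [0.6, 0.1, 0]]}}

```text
time: 9.1
eef_pos: [0.5972, -0.0126, 0.0681]
tcp_rot: [0.63, 0.777, 0.0, 0.002]
contact_force: [4.3, -13.5, -4.3]
opening: 0.414
```

```bash
python3 st.py; python3 foot.py
```

```text
t 9.1 eef [ 0.5972 -0.0126  0.0681] leg s,y mm [24.7 -0.3] yang 11.94 z [ 0.0026 -0.0017 -1.    ] F leg [-14.1, -1.5] -4.3 open 0.414
start (np.int64(276), array([0.1335, 0.1581, 0.1679]), np.float64(0.1686))
now (np.int64(282), array([0.1841, 0.2121, 0.2227]), np.float64(0.2235))
```

Travel about 55 mm; the next lock should be near 74 mm.

Emit:
{"fn": "move_arm", "kwargs": {"linear": [[-0.0014, 0.007, 0], [-0.0014, 0.007, 0], [-0.0014, 0.007, 0]], "twist": [[0.4, 0.1, 0], [0.4, 0.1, 0], [0.4, 0.1, 0]]}}

```text
time: 9.4
eef_pos: [0.5959, -0.0061, 0.0681]
tcp_rot: [0.63, 0.777, -0.002, 0.004]
contact_force: [3.2, -17.5, -4.7]
opening: 0.414
```

```bash
python3 st.py; python3 foot.py
```

```text
t 9.4 eef [ 0.5959 -0.0061  0.0681] leg s,y mm [31.3 -0.4] yang 11.92 z [ 0.0035 -0.0072 -1.    ] F leg [-17.8, 0.4] -4.7 open 0.414
start (np.int64(276), array([0.1335, 0.1581, 0.1679]), np.float64(0.1686))
now (np.int64(287), array([0.194 , 0.2188, 0.2294]), np.float64(0.2304))
```

Emit:
{"fn": "move_arm", "kwargs": {"linear": [[-0.0015, 0.0075, 0], [-0.0015, 0.0075, 0], [-0.0013, 0.0065, 0]], "twist": [[0.6, 0.1, 0], [0.5, 0.1, 0], [0.4, 0.1, 0]]}}

```text
time: 9.7
eef_pos: [0.5942, 0.0022, 0.0681]
tcp_rot: [0.631, 0.776, -0.001, 0.003]
contact_force: [2.8, -12.6, -3.4]
opening: 0.412
```

```bash
python3 st.py; python3 foot.py
```

```text
t 9.7 eef [0.5942 0.0022 0.0681] leg s,y mm [39.8 -0.4] yang 11.82 z [ 0.0032 -0.0045 -1.    ] F leg [-12.9, -0.2] -3.4 open 0.412
start (np.int64(276), array([0.1335, 0.1581, 0.1679]), np.float64(0.1686))
now (np.int64(307), array([0.1996, 0.2266, 0.2379]), np.float64(0.2386))
```

Travel 70 mm; single small rows now.

Emit:
{"fn": "move_arm", "kwargs": {"linear": [[-0.0013, 0.0065, 0]], "twist": [[0.4, 0.1, 0]]}}

```text
time: 9.83
eef_pos: [0.5935, 0.0055, 0.0681]
tcp_rot: [0.631, 0.776, -0.001, 0.002]
contact_force: [3.9, -13.5, -3.0]
opening: 0.414
```

```bash
python3 st.py; python3 foot.py
```

```text
t 9.8333 eef [0.5935 0.0055 0.0681] leg s,y mm [43.2 -0.5] yang 11.81 z [ 0.0027 -0.0037 -1.    ] F leg [-14.0, -1.1] -3.0 open 0.414
start (np.int64(276), array([0.1335, 0.1581, 0.1679]), np.float64(0.1686))
now (np.int64(286), array([0.2031, 0.2305, 0.2411]), np.float64(0.242))
```

Emit:
{"fn": "move_arm", "kwargs": {"linear": [[-0.0013, 0.0065, 0]], "twist": [[0.4, 0.1, 0]]}}

```text
time: 9.97
eef_pos: [0.5929, 0.0086, 0.0681]
tcp_rot: [0.63, 0.776, -0.001, 0.002]
contact_force: [4.0, -22.3, -5.7]
opening: 0.414
```

```bash
python3 st.py; python3 foot.py
```

```text
t 9.9667 eef [0.5929 0.0086 0.0681] leg s,y mm [46.3 -0.5] yang 11.85 z [ 0.0025 -0.004  -1.    ] F leg [-22.6, 0.6] -5.7 open 0.414
start (np.int64(276), array([0.1335, 0.1581, 0.1679]), np.float64(0.1686))
now (np.int64(293), array([0.2062, 0.2334, 0.2444]), np.float64(0.245))
```

Emit:
{"fn": "move_arm", "kwargs": {"linear": [[0.0004, -0.002, 0], [0, 0, 0], [0, 0, 0]], "twist": [[0, 0, 0], [0, 0, 0], [0, 0, 0]]}}

```text
time: 10.27
eef_pos: [0.5936, 0.0051, 0.0681]
tcp_rot: [0.632, 0.775, -0.001, 0.002]
contact_force: [0.9, -1.2, -0.2]
opening: 0.413
```

```bash
python3 st.py; python3 foot.py
```

```text
t 10.2667 eef [0.5936 0.0051 0.0681] leg s,y mm [42.7 -0.4] yang 11.68 z [ 0.0019 -0.0051 -1.    ] F leg [-1.4, -0.7] -0.2 open 0.413
start (np.int64(276), array([0.1335, 0.1581, 0.1679]), np.float64(0.1686))
now (np.int64(284), array([0.2039, 0.2303, 0.2408]), np.float64(0.2419))
```

Emit:
{"fn": "move_arm", "kwargs": {"linear": [[0.0004, -0.002, 0], [0, 0, 0]], "twist": [[0, 0, 0], [0, 0, 0]]}}

```text
time: 10.48
eef_pos: [0.5936, 0.0052, 0.0681]
tcp_rot: [0.631, 0.776, -0.001, 0.001]
contact_force: [0.9, -4.4, -1.2]
opening: 0.415
```

```bash
python3 st.py; python3 foot.py
```

```text
t 10.4833 eef [0.5936 0.0052 0.0681] leg s,y mm [42.8 -0.4] yang 11.73 z [ 9.0e-04 -2.6e-03 -1.0e+00] F leg [-4.5, -0.0] -1.2 open 0.415
start (np.int64(276), array([0.1335, 0.1581, 0.1679]), np.float64(0.1686))
now (np.int64(286), array([0.2038, 0.2303, 0.2407]), np.float64(0.2416))
```

Emit:
{"fn": "move_arm", "kwargs": {"linear": [[0, 0, 0], [0, 0, 0], [0, 0, 0], [0, 0, 0], [0, 0, 0], [0, 0, 0.02], [0, 0, 0.03], [0.001, -0.003, 0.03], [0.001, -0.003, 0.03], [0, -0.003, 0.03], [0, 0, 0.01], [0, 0, 0]], "twist": [[0, 0, 0], [0, 0, 0], [0, 0, 0], [0, 0, 0], [0, 0, 0], [0, 0, 0], [0, 0, 0], [0, 0, 0], [0, 0, 0], [0, 0, 0], [0, 0, 0], [0, 0, 0]], "grip": 1}}

```text
time: 11.53
eef_pos: [0.5904, -0.0019, 0.2205]
tcp_rot: [0.629, 0.777, -0.003, -0.003]
contact_force: [0.3, -0.3, -0.1]
opening: 0.999
```

```bash
python3 st.py; python3 foot.py
python3 - <<'E'
from h import *
c=cam('wrist');im=c['img'];cv2.imwrite('pics/w5.png',np.clip(im.astype(float)*1.5,0,255).astype(np.uint8))
o=np.array([.6019,-.0368,.075]);X=np.array([-.2046,.9789,0]);Y=np.array([-.9789,-.2046,0])
P=cloud(c);rel=P-o;s=rel@X;y=rel@Y;z=rel[...,2]
m=(c['depth']>0)&(y<-.0195)&(y>-.027)&(abs(z)<.02)&(abs(s)<.05);m[:,330:]=0
print(m.sum(),np.percentile(1000*s[m],[0,50,100]),np.percentile(1000*y[m],[0,50]))
cam('side','side5.png')
for n in (dict(np.load('pics/top0.npz')),cam('top')):
    P=cloud(n);rel=P-o;s=rel@X;y=rel@Y;z=P[...,2]
    for nm,(zl,zh,sl,sh) in dict(block=(.038,.05,.21,.256),tin=(.024,.036,.25,.32),nut=(.012,.024,.12,.2)).items():
        k=(n['depth']>0)&(z>zl)&(z<zh)&(s>sl)&(s<sh)&(y>.045)&(y<.13);print(nm,k.sum(),(1000*np.array([s[k].min(),s[k].max(),y[k].min(),y[k].max()])).round(1))
E
```

```text
t 11.5333 eef [ 0.5904 -0.0019  0.2205] leg s,y mm [36.5  4.1] yang 12.02 z [-0.0083 -0.0011 -1.    ] F leg [-0.4, -0.2] -0.1 open 0.999
start (np.int64(276), array([0.1335, 0.1581, 0.1679]), np.float64(0.1686))
now (np.int64(282), array([0.2063, 0.2304, 0.2409]), np.float64(0.2417))
51 [ 5.08446396 11.49702521 15.33944659] [-23.86131413 -21.70715476]
block 227 [220.3 244.4  57.6 107.6]
tin 255 [255.1 296.3  64.2 104.9]
nut 169 [151.1 185.4  69.2 103.6]
block 229 [220.3 244.9  57.5 107.8]
tin 255 [255.  295.7  64.2 104.9]
nut 170 [151.2 185.3  69.1 103.7]
```

View pics/w5.png

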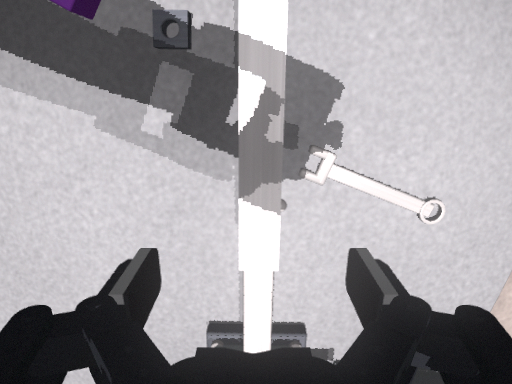

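View pics/side5.png

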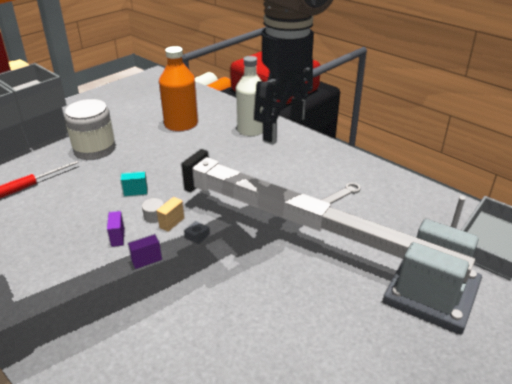

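View pics/topnow.png

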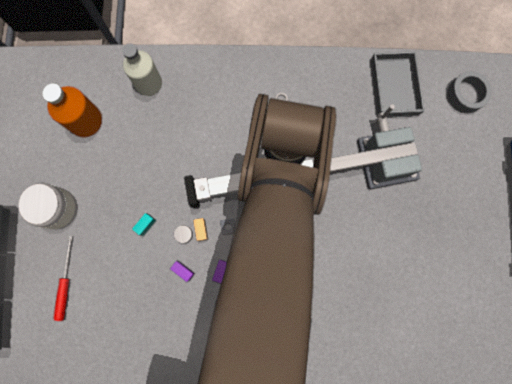

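```bash
python3 -c "
from plant import *
print(sign_off())"
```

```text
the job is handed in; nothing more can be done
None
```

The leg is now two holes longer and the rubber foot stands beside the small wooden block. I pinched the sleeve across the pin and drew it out to the first lock at about 44 mm. Then I let go, gripped it at the pin again and drew it to the second lock at about 73 mm. The job was handed in at about 11.6 s, with the gripper open and clear of the leg.

- **Foot position:** the foot plate's centre measured 231.7 mm along the leg and the block's 232.6 mm, which is within the 4 mm asked.
- **Locking:** the sleeve stopped at each hole, settled back 3–4 mm as I eased off, then held and did not spring back after release. That settling was more than the 2 mm of play I expected in the holes.
- **Pin:** after the last hole it showed about 24 mm from the axis in a coarse far view. At the first hole, seen closer, it showed 25 mm, which is fully out.
- **Pull force:** about 27 N and 23 N (readings after each move) as the sleeve stopped at the two locks. The highest reading was about 32 N, while pushing the pin under the wall.
- **Bystanders:** the block, tin and nut measured within 1 mm of their start. The spanner looks unmoved in the pictures, but I did not measure it.

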